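# Put the copper torch nozzles back in their rack

### The arm

A 6-joint arm with a two-finger parallel gripper is mounted at the origin on the work surface. World frame = base frame: x ahead of the robot, y to its left, z up, the work surface at z = 0. Lengths are in mm, angles in degrees, forces in N, time in s.
With the tool pointing down it reaches from about 250 to 725 mm from the base axis. Payload 4 kg.
Tool frame: the origin (TCP) lies at the very end of the fingers, on their centre line; the grasp point (between the pads) lies ctrl.grip_point_offset behind it (ctrl.grip_point_offset is the distance from the TCP to the grasp point, in mm); z points along the fingers, y is the line along which they close (so a half turn about z gives the same grasp; the last joint's range is limited). The gripper opens to 85 mm and grips with 20 to 120 N. Pads are 22 mm wide; open, the fingers measure 114 mm over their backs; the gripper's body (76 mm by 85 mm) begins 54 mm behind the grasp point. The pads swing forward as they close: fully open they stand 13 mm farther back than shut.
Start: joints at [-74.37, 13.785, 0.286, 76.501, 0, 90], TCP at [134.713, -481.51, 231.306] pointing down, gripper open.
Joint ranges: [-155.79, 155.79], [-60.16, 107.12], [-62.33, 73.08], [-114, 123.19], [-81.49, 82.49], [-180, 180]. Speed limits (degrees/s): [159.86, 159.86, 180, 180, 180, 180].

### API

Orientations are given as [roll, pitch, yaw] about the fixed x, y, z axes, in that order (R = Rz(yaw) Ry(pitch) Rx(roll)).
In Python, from plant import ctrl, optics gives the robot as it stands.
- The arm moves only by the tool carry_out, never from a script. Its argument "increments" is a list of rows, each an object of numbers: "claw": the opening, from -1 (shut) to 1 (fully open); "dx", "dy", "dz": the shift along the tool's x, y, z in mm; "yaw": the turn about the tool's z in degrees. In form: [{"claw": .., "dx": .., "dy": .., "dz": .., "yaw": ..}, ...]. A call has 1 to 8 rows; each row is the pose to reach, as a shift and turn from the pose commanded when the call began, along the tool's axes at that moment; what a row does not reach only later rows make up. A row lasts 1/12 s, in which the tool goes at most 41.7 mm and 7.16 degrees, less where a joint would pass 70% of its speed; a pose out of reach is approached as far as the arm can. A call with a gripper value outside its range is refused whole. The fingers move at their own pace and stop on an object; "force" is the grip in N (left out, the last holds). Time passes only in rows, so rows that repeat a pose let the fingers close. It gives the time, the measured TCP pose, the force, the opening and the grip force at its end, in the units of the state.
- ctrl.read_state(): the state, without advancing time (a new reading comes with each control period).
- optics.camera(name): name is "scene" or "top"; returns (picture, depth): 400x640x3 uint8, red, green, blue; 400x640 float32, mm along the optical axis (not along the pixel's ray), 0 where there is no reading.
- optics.calibration(name): a dict with "fov_y" (degrees; the focal length in pixels is half the picture's height over the tangent of half this angle, whatever the lens; pixels are square), "cx", "cy" (the principal point, pixels), "distortion" ([k1, k2, p1, p2, k3] as OpenCV has them; the pictures are not rectified), "position" and "rotation" of the camera in the world. Camera axes: x right, y down, z forward; pixel columns grow to the right and rows downward; lengths in mm; the calibration is good to about 2 mm. A picture is of the moment at which its call begins. calibration takes no time and is no camera call.
- ctrl.close_job(): hands the job in; it is judged then, once.
Trained networks look in the newest picture that a camera, given by its name, has taken for a name from the list of things; names that differ only in an ending like _2 or _b are one class to them, and where a whole thing is asked for, a point or a joint stands for the part that bears it (a point fixed in the world has none). Each returns a list of dicts, best first, with "confidence" (0 to 1); they miss things now and then, are a little off and sometimes report something else, mostly with a low value. They report only what shows in the picture. A call takes as long as a camera call. They do not tell look-alikes from the thing itself.
- optics.look_for(label, camera): "position" ([row, column] in pixels, amid what is visible of it).
The state is a dict: "time_s": time; "qpos": joint angles; "joint_vel": joint speeds; "joint_torque": joint torques, N m; "position": TCP position; "eef_rot": TCP orientation; "contact_force": force on the tool from outside, world axes, zero at the start; "torque": the same for the moment, N m; "grip_width": finger opening in mm; "gripper_force": force on a finger pad.
Only numpy, scipy, OpenCV 4.12 (cv2) and the standard library are available. Lean on these libraries where they do the work, as an engineer would, in place of code of your own. Each camera call takes 0.05 s, during which the arm holds its last target. There are 200 camera calls.

### The job

Two copper welding-torch nozzles stand on the steel bench. Put them away in the small green rack, one in each of its two square pockets, each standing upright on the pocket floor with its tapered end up. Leave the white ceramic cup standing where it is.

Things in the scene. Friction and masses are not known exactly. Their poses are not given: they have to be found in the camera images.
- nozzle_a: One copper-coloured gas nozzle with a brass collar round its foot, standing upright on its wide end: round, 28 mm in diameter from the foot up to 66 mm, then tapering to 21 mm at its top, 82 mm tall, 100 to 200 g; origin at the centre of its underside, z up along its axis (yaw means nothing). It may go into either pocket.
- nozzle_b: The other, identical copper-coloured gas nozzle with a brass collar round its foot, standing upright on its wide end: round, 28 mm in diameter from the foot up to 66 mm, then tapering to 21 mm at its top, 82 mm tall, 100 to 200 g; origin at the centre of its underside, z up along its axis (yaw means nothing). It may go into either pocket.
- rack: Green plate fixed to the bench, 90 x 190 x 5 mm (x, y, z), with two square pockets of bare aluminium tube welded on it. Origin at the centre of the plate's underside, on the bench; z up. The pocket centres are at x = 0, y = +50 mm and x = 0, y = -50 mm in its own axes; each is 54 mm wide inside (square to the plate), 60 mm outside (3 mm walls), 25 mm deep, open on top. The pocket floor is 5 mm and the rim 30 mm above the bench. Both pockets start empty.
- ceramic_cup: Bystander: a white ceramic torch cup standing upright, 28 mm in diameter at its foot up to 22 mm, 22 mm in diameter above, 76 mm tall, about 70 g; origin at the centre of its underside. It is not a nozzle for this rack. A square tube offcut and a brush also lie farther out on the bench.
Things that resemble listed ones, but are neither listed nor needed, are in the scene too. Leave any turquoise look-alike of the nozzle_a alone.

How it is judged:
By the outcome, as a careful person would: the job done as asked, in the order asked, and still so for the second after the job is handed in, with the robot touching nothing.
It also fails if it takes over 59 s, if anything falls off the work surface, if the arm or the gripper's body presses on something with over 40 N, if the wrist force passes 120 N, or if a joint passes its speed limit or range.

## Working session

There is one attempt and no reset: what is moved stays moved. The work goes in short steps, Python scripts to look and compute and a tool call to move; the robot and the scene stay as the last step left them, time stands still between calls to the robot, and variables do not carry over. Pictures are saved under pics/ and viewed, at most 10 in all, crops included, and the job is handed in when it is done.

Besides the shell and the picture viewer there is one more tool, called after ">>>" in YAML: its name, and indented under it one key for each argument. carry_out: Moves the arm, as the interface text tells. Its arguments: {"type":"object","properties":{"increments":{"type":"array"},"force":{"type":"number"}},"required":["increments"]}

```bash
mkdir -p pics; cat > h.py <<'E'
import numpy as np, cv2
from plant import ctrl, optics
def K(c):
    f=200/np.tan(np.radians(c["fov_y"])/2); return np.array([[f,0,c["cx"]],[0,f,c["cy"]],[0,0,1.]])
def world(name,uv,depth=None,z=None):
    c=optics.calibration(name); n=cv2.undistortPoints(np.array(uv,float).reshape(-1,1,2),K(c),np.array(c["distortion"],float)).reshape(-1,2)
    d=np.c_[n,np.ones(len(n))]@np.array(c["rotation"]).T; p=np.array(c["position"])
    s=((z-p[2])/d[:,2]) if depth is None else np.asarray(depth)
    return p+d*s[:,None]
def save(n,im): cv2.imwrite("pics/"+n,cv2.cvtColor(im,cv2.COLOR_RGB2BGR))
E
python3 - <<'E'
from h import *
for n in("top","scene"):
    im,d=optics.camera(n); save(n+"0.png",im); np.savez(n+"0.npz",im=im,d=d)
    c=optics.calibration(n); print(n,c)
    for l in("nozzle_a","rack","ceramic_cup"):
        for r in optics.look_for(l,n):
            v,u=r["position"]; dd=d[int(v),int(u)]
            print(n,l,round(r["confidence"],2),[int(v),int(u)],world(n,[[u,v]],[dd]).round(0),im[int(v),int(u)])
print(ctrl.grip_point_offset,ctrl.read_state())
E
```

```text
top {'fov_y': 45.5732203457176, 'cx': 319.798515465001, 'cy': 195.30850780952983, 'distortion': array([0.04034066, 0.        , 0.        , 0.        , 0.        ]), 'position': array([425.78981742, -25.22198351, 978.0810863 ]), 'rotation': array([-171.34572406,   -0.45599023,  -88.72476113])}
top nozzle_a 0.78 [234, 455] [[-132611. -133062. -132059.]] [101  84  61]
top nozzle_a 0.74 [237, 414] [[-110333. -110784. -109781.]] [43 72 71]
top nozzle_a 0.65 [176, 325] [[-90027. -90478. -89475.]] [110 112 118]
top nozzle_a 0.5 [253, 339] [[-84897. -85348. -84345.]] [52 51 51]
top rack 0.7 [202, 193] [[-42110. -42561. -41558.]] [46 79 64]
top ceramic_cup 0.62 [176, 327] [[-90758. -91209. -90206.]] [112 115 122]
scene {'fov_y': 57.102177973713474, 'cx': 320.58372646325586, 'cy': 198.67874290992629, 'distortion': array([0.00873451, 0.        , 0.        , 0.        , 0.        ]), 'position': array([ 862.06201558, -268.1327676 ,  583.84127259]), 'rotation': array([-143.90902149,   -0.64240565,   51.00283508])}
scene nozzle_a 0.95 [177, 269] [[49224. 48094. 48946.]] [101  63  49]
scene nozzle_
[... 206 characters left out ...]
03 {'time_s': 0.4, 'qpos': array([-7.43703822e+01,  1.37944220e+01,  2.76638102e-01,  7.65021874e+01,
        2.81230461e-03,  9.00024828e+01]), 'joint_vel': array([-0.01247122, -0.06547383,  0.20285867,  0.00846593, -0.01884811,
        0.04051133]), 'joint_torque': array([-1.13330623e-04, -3.71782064e+01,  2.52330387e+01,  5.36274863e-03,
        8.06445701e-05, -4.70642661e-06]), 'position': array([ 134.69837635, -481.41903576,  231.16175759]), 'eef_rot': array([-1.79980029e+02, -2.81143903e-03,  1.56271340e+01]), 'contact_force': array([ 0.06130454, -0.44958825,  0.15232668]), 'torque': array([-0.02693282,  0.00935014, -0.03858204]), 'gripper_force': 0.0, 'grip_width': 85.26274768403289}
```

The rotation is given as RPY, so I'll correct the helper.

```bash
sed -i 's/np.array(c\["rotation"\]).T/Rot.from_euler("xyz",c["rotation"],degrees=True).as_matrix().T/; 1a from scipy.spatial.transform import Rotation as Rot' h.py
python3 - <<'E'
from h import *
P={"top":[(234,455),(237,414),(176,325),(253,339),(202,193)],"scene":[(177,269),(263,163),(150,407),(233,327)]}
for n in P:
    z=np.load(n+"0.npz")
    for v,u in P[n]: print(n,v,u,world(n,[[u,v]],[z["d"][v,u]]).round(0), z["d"][v,u])
E
```

```text
top 234 455 [[ 500. -305.   12.]] 967.5363
top 237 414 [[ 488. -209.   75.]] 902.5917
top 176 325 [[616. -40.  -1.]] 996.2301
top 253 339 [[454. -68.  81.]] 891.35693
top 202 193 [[554. 230.   6.]] 979.16656
scene 177 269 [[469. -65.  57.]] 679.6938
scene 263 163 [[ 509. -293.   54.]] 578.55566
scene 150 407 [[553. 232.   4.]] 796.9782
scene 233 327 [[619. -49.  35.]] 635.82947
```

View pics/top0.png

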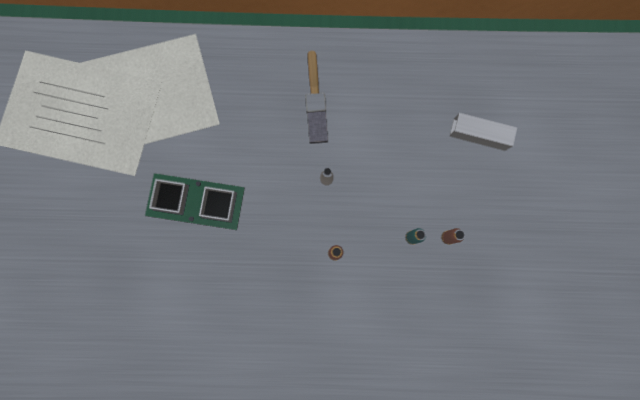

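View pics/scene0.png

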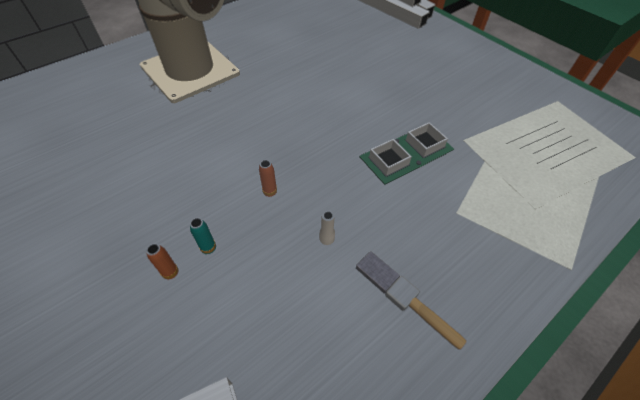

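The copper nozzles are at top (253,337) and (236,455). The turquoise look-alike is at (236,416), the white cup at (175,327) and the rack at about (202,195). Next I'll measure them from the depth clouds of both cameras and make the confirming crop.

```bash
cat > meas.py <<'E'
from h import *
def cloud(n,im,d):
    v,u=np.mgrid[:400,:640]; return world(n,np.c_[u.ravel(),v.ravel()],d.ravel()).reshape(400,640,3)
def circ(P,r):
    from scipy.optimize import least_squares
    return least_squares(lambda c:np.hypot(*(P[:,:2]-c).T)-r,P[:,:2].mean(0),loss="soft_l1").x
E
python3 - <<'E'
from meas import *
for n in("top","scene"):
    z=np.load(n+"0.npz"); W=cloud(n,z["im"],z["d"]); ok=z["d"]>0
    for nm,c in dict(A=(466,-66),T=(495,-213),B=(507,-298),cup=(617,-46)).items():
        m=ok&(np.hypot(W[...,0]-c[0],W[...,1]-c[1])<32)
        s=W[m&(W[...,2]>8)&(W[...,2]<64)]; t=W[m&(W[...,2]>74)&(W[...,2]<95)]
        print(n,nm,len(s),"side fit",circ(s,14).round(1),"top",len(t),t.mean(0).round(1),((t.min(0)+t.max(0))/2).round(1), (t.max(0)-t.min(0)).round(1))
    m=ok&(np.hypot(W[...,0]-550,W[...,1]-232)<110)
    r=W[m&(W[...,2]>24)&(W[...,2]<40)]
    for s in (0,1):
        q=r[(r[:,1]>231) == bool(s)]; q=q[(np.abs(q[:,1]-231)>10)]
        print(n,"pocket",len(q),q[:,2].mean().round(1),cv2.minAreaRect(q[:,:2].astype(np.float32)))
    g=z["im"].astype(int); gm=m&(g[...,1]>g[...,0]+15)&(W[...,2]<15)
    print("plate",gm.sum(),W[gm][:,2].mean().round(1),cv2.minAreaRect(W[gm][:,:2].astype(np.float32)))
z=np.load("top0.npz")["im"][160:270,300:480]; s=np.load("scene0.npz")["im"][145:290,130:350]
a=cv2.resize(z,(720,440)); b=cv2.resize(s,None,fx=3,fy=3)[:160*0+435]
save("crop.png",cv2.resize(b,(660,435)))
E
```

```text
top A 53 side fit [457.1 -61.6] top 86 [456.2 -60.9  80.1] [456.1 -60.4  79.8] [22.5 22.6 10.9]
top T 98 side fit [ 492.4 -218.9] top 95 [ 491.9 -218.    80.3] [ 492.6 -218.1   80. ] [21.1 21.7 11.8]
top B 116 side fit [ 494.3 -294.1] top 85 [ 493.8 -291.4   80. ] [ 493.5 -292.    79.7] [22.5 19.9 11.3]
top cup 95 side fit [613.2 -42.2] top 32 [609.9 -42.5  75.9] [608.2 -42.2  76.5] [17.9 11.7  4.9]
top pocket 210 28.5 ((549.6484985351562, 177.84384155273438), (60.72954177856445, 60.3556022644043), 82.60840606689453)
top pocket 244 28.4 ((562.8029174804688, 277.0487060546875), (62.55373001098633, 59.80442810058594), 82.44404602050781)
plate 1795 3.9 ((556.5977783203125, 228.01304626464844), (190.5677490234375, 90.68018341064453), 82.19926452636719)
scene A 270 side fit [456.4 -62.5] top 103 [460.3 -64.8  80.1] [458.9 -64.6  79.4] [21.8 21.3 10.6]
scene T 313 side fit [ 492.6 -219.7] top 135 [ 496.9 -220.5   80.3] [ 495.3 -219.8   79.5] [20.7 23.5 10.8]
scene B 351 side fit [ 494.4 -293. ] top 156 [ 498.9 -292.7   80.6] [ 497.  -293.1   79.4] [20.3 23.7 10.3]
scene cup 262 side fit [609.  -40.5] top 55 [611.4 -43.4  76.4] [612.9 -44.3  76.8] [18.1 17.3  4.9]
scene pocket 268 28.3 ((550.5731201171875, 177.74343872070312), (62.510963439941406, 61.43186569213867), 82.4612808227539)
scene pocket 257 28.1 ((563.3902587890625, 276.99359130859375), (63.53165817260742, 61.485408782958984), 83.16424560546875)
plate 908 4.8 ((557.1353759765625, 229.01370239257812), (196.21681213378906, 90.3228530883789), 82.45191955566406)
```

View pics/crop.png

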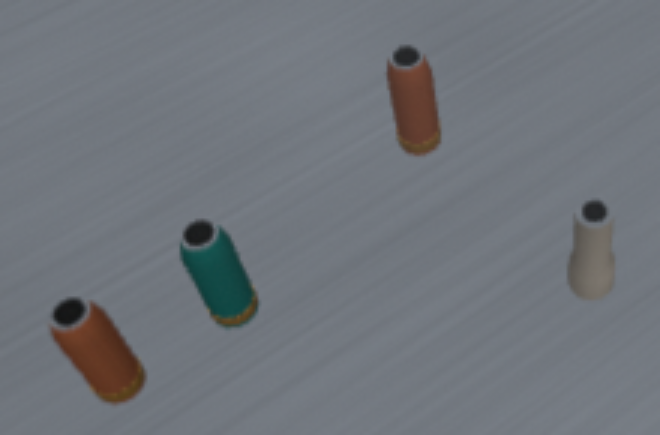

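Three candidates fit the shape. The two copper ones, in the crop at (415,100) and (95,350), are the nozzles, and the turquoise one at (215,270) is the look-alike to leave alone. The white one at (592,250) is the cup.

The measured positions from the two cameras agree to about 2 mm:

| Item | x (mm) | y (mm) |
|---|---|---|
| Nozzle A | 456.5 | -62 |
| Nozzle B | 494.3 | -293 |
| Pocket 1 | 550 | 178 |
| Pocket 2 | 563 | 277 |

I'll start with nozzle B, turning the tool so the fingers close away from the look-alike.

>>> carry_out:
  increments:
    - {"claw":0.3,"dx":320,"dy":-68,"dz":60,"yaw":-57}
    - {"claw":0.3,"dx":320,"dy":-68,"dz":60,"yaw":-57}
    - {"claw":0.3,"dx":320,"dy":-68,"dz":60,"yaw":-57}
    - {"claw":0.3,"dx":320,"dy":-68,"dz":60,"yaw":-57}
    - {"claw":0.3,"dx":320,"dy":-68,"dz":60,"yaw":-57}
    - {"claw":0.3,"dx":320,"dy":-68,"dz":60,"yaw":-57}
    - {"claw":0.3,"dx":320,"dy":-68,"dz":60,"yaw":-57}
    - {"claw":0.3,"dx":320,"dy":-68,"dz":60,"yaw":-57}
  force: 40

```text
time_s: 1.07
position: [426.3, -328.5, 171.1]
eef_rot: [180.0, 0.0, 73.0]
contact_force: [-0.6, -1.2, -0.2]
grip_width: 55.3
gripper_force: 0.0
```

```bash
cat > go.py <<'E'
import sys; from h import *
s=ctrl.read_state(); R=Rot.from_euler("xyz",s["eef_rot"],degrees=True)
p=s["position"]; print("at",p.round(1),s["eef_rot"].round(1),"grip",round(s["grip_width"],1))
for a in sys.argv[1:]:
    t=np.array([float(x) for x in a.split(",")]); print(a,"tool delta",R.inv().apply(t-p).round(1))
E
python3 go.py 494.3,-293.2,120 494.3,-293.2,30
```

```text
at [ 426.3 -328.5  171.1] [180.   0.  73.] grip 55.3
494.3,-293.2,120 tool delta [53.7 54.7 51.1]
494.3,-293.2,30 tool delta [ 53.7  54.7 141.1]
```

>>> carry_out:
  increments:
    - {"claw":0.3,"dx":27,"dy":27,"dz":10}
    - {"claw":0.3,"dx":54,"dy":55,"dz":30}
    - {"claw":0.3,"dx":54,"dy":55,"dz":51}
    - {"claw":0.3,"dx":54,"dy":55,"dz":51}
    - {"claw":0.3,"dx":54,"dy":55,"dz":51}
    - {"claw":0.3,"dx":54,"dy":55,"dz":51}

```text
validation failed for argument at $.in...
```

```bash
python3 go.py 494.3,-293.2,30
```

```text
at [ 426.3 -328.5  171.1] [180.   0.  73.] grip 55.3
494.3,-293.2,30 tool delta [ 53.7  54.7 141.1]
```

Rows apparently need all five keys.

>>> carry_out:
  increments:
    - {"claw":0.3,"dx":27,"dy":27,"dz":10,"yaw":0}
    - {"claw":0.3,"dx":54,"dy":55,"dz":30,"yaw":0}
    - {"claw":0.3,"dx":54,"dy":55,"dz":51,"yaw":0}
    - {"claw":0.3,"dx":54,"dy":55,"dz":51,"yaw":0}
    - {"claw":0.3,"dx":54,"dy":55,"dz":51,"yaw":0}
    - {"claw":0.3,"dx":54,"dy":55,"dz":51,"yaw":0}

```text
time_s: 1.57
position: [492.7, -295.3, 121.1]
eef_rot: [180.0, 0.0, 72.6]
contact_force: [0.9, -0.3, 0.3]
grip_width: 55.7
gripper_force: 0.0
```

```bash
python3 go.py 494.3,-293.2,30
```

```text
at [ 492.7 -295.3  121.1] [180.    0.   72.6] grip 55.7
494.3,-293.2,30 tool delta [ 2.5  0.9 91.1]
```

Within about 2 mm. I'll descend and close.

>>> carry_out:
  increments:
    - {"claw":0.3,"dx":2.5,"dy":1,"dz":25,"yaw":0}
    - {"claw":0.3,"dx":2.5,"dy":1,"dz":50,"yaw":0}
    - {"claw":0.3,"dx":2.5,"dy":1,"dz":75,"yaw":0}
    - {"claw":0.3,"dx":2.5,"dy":1,"dz":91,"yaw":0}
    - {"claw":0.3,"dx":2.5,"dy":1,"dz":91,"yaw":0}
    - {"claw":0.3,"dx":2.5,"dy":1,"dz":91,"yaw":0}

```text
time_s: 2.07
position: [494.2, -293.7, 30.3]
eef_rot: [180.0, 0.0, 72.5]
contact_force: [0.0, -0.5, 0.6]
grip_width: 55.3
gripper_force: 0.0
```

>>> carry_out:
  increments:
    - {"claw":-0.6,"dx":0,"dy":0,"dz":0,"yaw":0}
    - {"claw":-0.6,"dx":0,"dy":0,"dz":0,"yaw":0}
    - {"claw":-0.6,"dx":0,"dy":0,"dz":0,"yaw":0}
    - {"claw":-0.6,"dx":0,"dy":0,"dz":0,"yaw":0}
    - {"claw":-0.6,"dx":0,"dy":0,"dz":0,"yaw":0}
    - {"claw":-0.6,"dx":0,"dy":0,"dz":0,"yaw":0}
  force: 40

```text
time_s: 2.57
position: [496.1, -293.8, 31.7]
eef_rot: [179.8, 0.1, 72.6]
contact_force: [-1.2, -1.1, 6.3]
grip_width: 27.1
gripper_force: 39.5
```

>>> carry_out:
  increments:
    - {"claw":-0.6,"dx":0,"dy":0,"dz":-15,"yaw":0}
    - {"claw":-0.6,"dx":0,"dy":0,"dz":-40,"yaw":0}
    - {"claw":-0.6,"dx":0,"dy":0,"dz":-70,"yaw":0}
    - {"claw":-0.6,"dx":0,"dy":0,"dz":-100,"yaw":0}
    - {"claw":-0.6,"dx":0,"dy":0,"dz":-120,"yaw":0}
    - {"claw":-0.6,"dx":0,"dy":0,"dz":-120,"yaw":0}
    - {"claw":-0.6,"dx":0,"dy":0,"dz":-120,"yaw":0}

```text
time_s: 3.15
position: [495.8, -293.1, 150.9]
eef_rot: [179.8, 0.0, 72.6]
contact_force: [0.0, 0.3, -2.6]
grip_width: 27.1
gripper_force: 39.7
```

```bash
python3 go.py 563,277,150 530,-8,150; python3 - <<'E'
from h import *
im,d=optics.camera("scene"); save("lift.png",im)
print(ctrl.read_state()["contact_force"])
E
```

```text
at [ 495.8 -293.1  150.9] [179.8   0.   72.6] grip 27.1
563,277,150 tool delta [ 5.641e+02 -1.060e+02  1.000e-01]
530,-8,150 tool delta [282.3 -52.5   0.5]
[ 0.24441602 -0.47816669 -2.34598609]
```

View pics/lift.png

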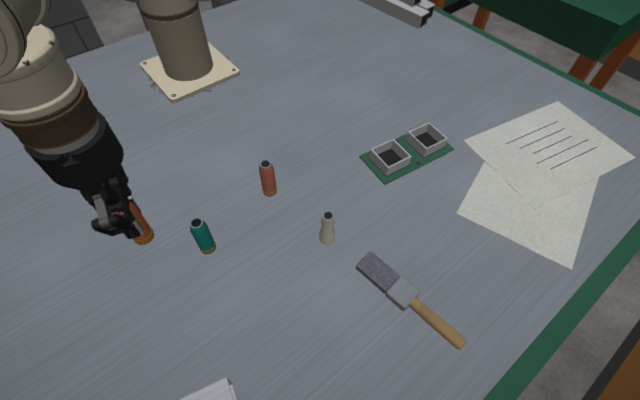

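Nozzle B is held upright at (140,225) and the rest of the scene is undisturbed. I'll carry it to the far pocket.

>>> carry_out:
  increments:
    - {"claw":-0.6,"dx":20,"dy":-4,"dz":0,"yaw":0}
    - {"claw":-0.6,"dx":55,"dy":-11,"dz":0,"yaw":0}
    - {"claw":-0.6,"dx":90,"dy":-17,"dz":0,"yaw":0}
    - {"claw":-0.6,"dx":125,"dy":-24,"dz":0,"yaw":0}
    - {"claw":-0.6,"dx":160,"dy":-30,"dz":0,"yaw":0}
    - {"claw":-0.6,"dx":195,"dy":-37,"dz":0,"yaw":0}
    - {"claw":-0.6,"dx":230,"dy":-43,"dz":0,"yaw":0}
    - {"claw":-0.6,"dx":265,"dy":-50,"dz":0,"yaw":0}

```text
time_s: 3.87
position: [524.7, -23.0, 147.1]
eef_rot: [-179.8, 0.1, 72.6]
contact_force: [0.9, 0.0, -2.4]
grip_width: 27.1
gripper_force: 39.7
```

>>> carry_out:
  increments:
    - {"claw":-0.6,"dx":35,"dy":-7,"dz":0,"yaw":0}
    - {"claw":-0.6,"dx":70,"dy":-13,"dz":0,"yaw":0}
    - {"claw":-0.6,"dx":105,"dy":-20,"dz":0,"yaw":0}
    - {"claw":-0.6,"dx":140,"dy":-26,"dz":0,"yaw":0}
    - {"claw":-0.6,"dx":175,"dy":-33,"dz":0,"yaw":0}
    - {"claw":-0.6,"dx":210,"dy":-39,"dz":0,"yaw":0}
    - {"claw":-0.6,"dx":240,"dy":-45,"dz":0,"yaw":0}
    - {"claw":-0.6,"dx":260,"dy":-49,"dz":0,"yaw":0}

```text
time_s: 4.53
position: [555.6, 240.8, 146.5]
eef_rot: [-179.8, 0.1, 72.8]
contact_force: [0.1, -0.7, -1.5]
grip_width: 26.8
gripper_force: 39.7
```

```bash
python3 go.py 563,277,150
```

```text
at [555.6 240.8 146.5] [-1.798e+02  1.000e-01  7.280e+01] grip 26.8
563,277,150 tool delta [36.7 -3.7 -3.5]
```

>>> carry_out:
  increments:
    - {"claw":-0.6,"dx":25,"dy":-3,"dz":0,"yaw":0}
    - {"claw":-0.6,"dx":36,"dy":-4,"dz":0,"yaw":0}
    - {"claw":-0.6,"dx":36,"dy":-4,"dz":0,"yaw":0}
    - {"claw":-0.6,"dx":36,"dy":-4,"dz":0,"yaw":0}
    - {"claw":-0.6,"dx":36,"dy":-4,"dz":0,"yaw":0}

```text
time_s: 4.95
position: [563.4, 272.2, 148.1]
eef_rot: [-179.9, 0.1, 72.6]
contact_force: [-0.0, 0.1, -1.4]
grip_width: 27.0
gripper_force: 39.7
```

```bash
python3 go.py 563,277,37; python3 - <<'E'
from h import *
im,d=optics.camera("scene"); save("over.png",cv2.resize(im[20:220,320:520],(600,600)))
E
```

```text
at [563.4 272.2 148.1] [-1.799e+02  1.000e-01  7.260e+01] grip 27.0
563,277,37 tool delta [  4.8  -1.6 111.1]
```

View pics/over.png

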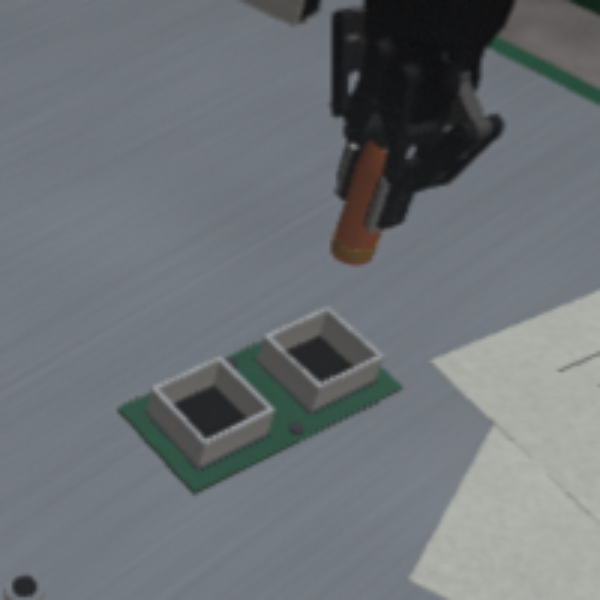

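The nozzle is in the crop at about (360,205), above the far pocket, and seems to lean. I'll fit its axis with the depth cloud.

```bash
cat > tilt.py <<'E'
from meas import *
from scipy.optimize import least_squares
import sys
c0=np.array([float(x) for x in sys.argv[1].split(",")])
im,d=optics.camera("scene"); W=cloud("scene",im,d); g=im.astype(int)
m=(d>0)&(np.hypot(W[...,0]-c0[0],W[...,1]-c0[1])<40)&(g[...,0]>g[...,2]*1.35)&(g[...,0]>50)
P=W[m]; print(len(P),P.min(0).round(),P.max(0).round()); z0=np.median(P[:,2])
def f(q):
    a=np.array([q[2],q[3],1]);a/=np.linalg.norm(a); return np.linalg.norm(np.cross(P-[q[0],q[1],z0],a),axis=1)-14
r=least_squares(f,[*(P.mean(0)[:2]),0,0],loss="soft_l1"); print("centre at z",z0.round(),r.x[:2].round(1),"tilt deg x,y",np.degrees(r.x[2:]).round(1),np.abs(r.fun).mean().round(2))
print("state",ctrl.read_state()["time_s"],ctrl.read_state()["position"].round(1))
E
python3 tilt.py 563,275
```

```text
400 [549. 254. 117.] [580. 285. 204.]
centre at z 154.0 [563.5 272.1] tilt deg x,y [2.3 0.8] 1.11
state 5.05 [563.8 272.  149. ]
```

It is upright to about 2°. I'll lower it to just above the pocket floor.

>>> carry_out:
  increments:
    - {"claw":-0.6,"dx":4.5,"dy":-1.5,"dz":15,"yaw":0}
    - {"claw":-0.6,"dx":4.5,"dy":-1.5,"dz":40,"yaw":0}
    - {"claw":-0.6,"dx":4.5,"dy":-1.5,"dz":65,"yaw":0}
    - {"claw":-0.6,"dx":4.5,"dy":-1.5,"dz":85,"yaw":0}
    - {"claw":-0.6,"dx":4.5,"dy":-1.5,"dz":98,"yaw":0}
    - {"claw":-0.6,"dx":4.5,"dy":-1.5,"dz":106,"yaw":0}
    - {"claw":-0.6,"dx":4.5,"dy":-1.5,"dz":109,"yaw":0}
    - {"claw":-0.6,"dx":4.5,"dy":-1.5,"dz":110,"yaw":0}

```text
time_s: 5.72
position: [564.0, 277.6, 39.2]
eef_rot: [-180.0, 0.0, 72.6]
contact_force: [0.4, -0.0, -1.7]
grip_width: 27.0
gripper_force: 39.7
```

>>> carry_out:
  increments:
    - {"claw":-0.6,"dx":0,"dy":0,"dz":1,"yaw":0}
    - {"claw":-0.6,"dx":0,"dy":0,"dz":1,"yaw":0}
    - {"claw":-0.6,"dx":0,"dy":0,"dz":1,"yaw":0}

```text
time_s: 5.97
position: [564.7, 278.6, 39.5]
eef_rot: [179.9, -0.1, 72.6]
contact_force: [0.1, -0.3, -2.1]
grip_width: 27.1
gripper_force: 39.7
```

>>> carry_out:
  increments:
    - {"claw":-0.6,"dx":-1,"dy":0,"dz":1,"yaw":0}
    - {"claw":-0.6,"dx":-1,"dy":0,"dz":2,"yaw":0}
    - {"claw":-0.6,"dx":-1,"dy":0,"dz":2,"yaw":0}
    - {"claw":-0.6,"dx":-1,"dy":0,"dz":2,"yaw":0}

```text
time_s: 6.3
position: [564.0, 277.5, 36.8]
eef_rot: [180.0, -0.0, 72.6]
contact_force: [-0.6, -1.3, 0.5]
grip_width: 26.9
gripper_force: 39.8
```

```bash
python3 tilt.py 563,277
```

```text
366 [539. 237.   5.] [601. 297. 292.]
centre at z 65.0 [565.3 252.5] tilt deg x,y [2.4 0.6] 4.74
state 6.35 [564.  277.5  36.8]
```

The weight has come off the wrist, so the nozzle is on the floor. I'll open the fingers and rise.

>>> carry_out:
  increments:
    - {"claw":0.2,"dx":0,"dy":0,"dz":0,"yaw":0}
    - {"claw":0.2,"dx":0,"dy":0,"dz":0,"yaw":0}
    - {"claw":0.2,"dx":0,"dy":0,"dz":0,"yaw":0}
    - {"claw":0.2,"dx":0,"dy":0,"dz":0,"yaw":0}
    - {"claw":0.2,"dx":0,"dy":0,"dz":0,"yaw":0}
    - {"claw":0.2,"dx":0,"dy":0,"dz":0,"yaw":0}

```text
time_s: 6.85
position: [563.6, 277.4, 36.3]
eef_rot: [-180.0, 0.0, 72.6]
contact_force: [-0.9, 0.3, 0.3]
grip_width: 51.5
gripper_force: 0.0
```

>>> carry_out:
  increments:
    - {"claw":0.2,"dx":0,"dy":0,"dz":-15,"yaw":0}
    - {"claw":0.2,"dx":0,"dy":0,"dz":-40,"yaw":0}
    - {"claw":0.2,"dx":0,"dy":0,"dz":-70,"yaw":0}
    - {"claw":0.2,"dx":0,"dy":0,"dz":-100,"yaw":0}
    - {"claw":0.2,"dx":0,"dy":0,"dz":-120,"yaw":0}
    - {"claw":0.2,"dx":0,"dy":0,"dz":-120,"yaw":0}
    - {"claw":0.2,"dx":0,"dy":0,"dz":-120,"yaw":0}

```text
time_s: 7.43
position: [564.7, 277.8, 158.1]
eef_rot: [179.8, -0.2, 72.6]
contact_force: [-0.1, -0.0, -0.7]
grip_width: 51.4
gripper_force: 0.0
```

```bash
python3 tilt.py 564,277; python3 go.py 456.5,-62,150
```

```text
367 [550. 262.   4.] [577. 304.  86.]
centre at z 50.0 [562.6 278.2] tilt deg x,y [-1.3  0.9] 0.99
state 7.4833 [563.6 277.3 156.3]
at [563.6 277.3 156.3] [180.   -0.   72.6] grip 51.2
456.5,-62,150 tool delta [-355.8   -0.9    6.2]
```

Nozzle B is upright in the far pocket, with its top at about 87 mm. Next is nozzle A.

>>> carry_out:
  increments:
    - {"claw":0.2,"dx":-25,"dy":0,"dz":0,"yaw":0}
    - {"claw":0.2,"dx":-60,"dy":0,"dz":0,"yaw":0}
    - {"claw":0.2,"dx":-100,"dy":0,"dz":0,"yaw":0}
    - {"claw":0.2,"dx":-140,"dy":0,"dz":0,"yaw":0}
    - {"claw":0.2,"dx":-180,"dy":0,"dz":0,"yaw":0}
    - {"claw":0.2,"dx":-220,"dy":0,"dz":0,"yaw":0}
    - {"claw":0.2,"dx":-260,"dy":0,"dz":0,"yaw":0}
    - {"claw":0.2,"dx":-300,"dy":0,"dz":0,"yaw":0}

```text
time_s: 8.15
position: [471.7, -10.5, 154.4]
eef_rot: [-179.8, 0.1, 72.7]
contact_force: [1.4, -0.5, 0.1]
grip_width: 51.4
gripper_force: 0.0
```

>>> carry_out:
  increments:
    - {"claw":0.2,"dx":-30,"dy":-1,"dz":10,"yaw":0}
    - {"claw":0.2,"dx":-50,"dy":-1,"dz":20,"yaw":0}
    - {"claw":0.2,"dx":-56,"dy":-1,"dz":30,"yaw":0}
    - {"claw":0.2,"dx":-56,"dy":-1,"dz":36,"yaw":0}
    - {"claw":0.2,"dx":-56,"dy":-1,"dz":36,"yaw":0}
    - {"claw":0.2,"dx":-56,"dy":-1,"dz":36,"yaw":0}

```text
time_s: 8.65
position: [455.8, -61.5, 119.3]
eef_rot: [-179.9, 0.0, 72.7]
contact_force: [0.6, 0.1, 0.1]
grip_width: 51.3
gripper_force: 0.0
```

```bash
python3 go.py 456.5,-62,30
```

```text
at [455.8 -61.5 119.3] [-179.9    0.    72.7] grip 51.3
456.5,-62,30 tool delta [-0.3  1.1 89.3]
```

>>> carry_out:
  increments:
    - {"claw":0.2,"dx":0,"dy":1,"dz":25,"yaw":0}
    - {"claw":0.2,"dx":0,"dy":1,"dz":50,"yaw":0}
    - {"claw":0.2,"dx":0,"dy":1,"dz":75,"yaw":0}
    - {"claw":0.2,"dx":0,"dy":1,"dz":89,"yaw":0}
    - {"claw":0.2,"dx":0,"dy":1,"dz":89,"yaw":0}
    - {"claw":0.2,"dx":0,"dy":1,"dz":89,"yaw":0}

```text
time_s: 9.15
position: [457.3, -61.5, 31.1]
eef_rot: [-179.9, 0.0, 72.7]
contact_force: [0.2, -0.8, 1.0]
grip_width: 50.9
gripper_force: 0.0
```

>>> carry_out:
  increments:
    - {"claw":-0.6,"dx":0,"dy":0,"dz":0,"yaw":0}
    - {"claw":-0.6,"dx":0,"dy":0,"dz":0,"yaw":0}
    - {"claw":-0.6,"dx":0,"dy":0,"dz":0,"yaw":0}
    - {"claw":-0.6,"dx":0,"dy":0,"dz":0,"yaw":0}
    - {"claw":-0.6,"dx":0,"dy":0,"dz":0,"yaw":0}
    - {"claw":-0.6,"dx":0,"dy":0,"dz":0,"yaw":0}
  force: 40

```text
time_s: 9.65
position: [458.8, -62.3, 32.8]
eef_rot: [179.8, -0.1, 72.6]
contact_force: [-0.6, 1.8, 5.4]
grip_width: 27.3
gripper_force: 39.8
```

>>> carry_out:
  increments:
    - {"claw":-0.6,"dx":0,"dy":0,"dz":-15,"yaw":0}
    - {"claw":-0.6,"dx":0,"dy":0,"dz":-40,"yaw":0}
    - {"claw":-0.6,"dx":0,"dy":0,"dz":-70,"yaw":0}
    - {"claw":-0.6,"dx":0,"dy":0,"dz":-100,"yaw":0}
    - {"claw":-0.6,"dx":0,"dy":0,"dz":-120,"yaw":0}
    - {"claw":-0.6,"dx":0,"dy":0,"dz":-120,"yaw":0}
    - {"claw":-0.6,"dx":0,"dy":0,"dz":-120,"yaw":0}

```text
time_s: 10.23
position: [458.2, -62.6, 152.3]
eef_rot: [179.8, -0.0, 72.6]
contact_force: [-0.3, 0.1, -1.5]
grip_width: 27.1
gripper_force: 39.8
```

```bash
python3 go.py 550,178,150; python3 tilt.py 457,-62
```

```text
at [458.2 -62.6 152.3] [179.8  -0.   72.6] grip 27.1
550,178,150 tool delta [257.1  15.8   2.5]
403 [ 444. -100.  120.] [495. -34. 371.]
centre at z 174.0 [475.7 -78.2] tilt deg x,y [0.1 0.5] 5.02
state 10.2833 [457.  -62.5 150.9]
```

>>> carry_out:
  increments:
    - {"claw":-0.6,"dx":20,"dy":1,"dz":0,"yaw":0}
    - {"claw":-0.6,"dx":55,"dy":3,"dz":0,"yaw":0}
    - {"claw":-0.6,"dx":90,"dy":6,"dz":0,"yaw":0}
    - {"claw":-0.6,"dx":125,"dy":8,"dz":0,"yaw":0}
    - {"claw":-0.6,"dx":160,"dy":10,"dz":0,"yaw":0}
    - {"claw":-0.6,"dx":195,"dy":12,"dz":0,"yaw":0}
    - {"claw":-0.6,"dx":230,"dy":14,"dz":0,"yaw":0}
    - {"claw":-0.6,"dx":257,"dy":16,"dz":0,"yaw":0}

```text
time_s: 10.95
position: [548.5, 180.3, 148.5]
eef_rot: [-179.8, 0.1, 72.7]
contact_force: [-0.1, -0.0, -1.5]
grip_width: 26.9
gripper_force: 39.7
```

>>> carry_out:
  increments:
    - {"claw":-0.6,"dx":0,"dy":0,"dz":0,"yaw":0}
    - {"claw":-0.6,"dx":0,"dy":0,"dz":0,"yaw":0}
    - {"claw":-0.6,"dx":0,"dy":0,"dz":0,"yaw":0}
    - {"claw":-0.6,"dx":0,"dy":0,"dz":0,"yaw":0}

```text
time_s: 11.28
position: [548.2, 176.7, 150.0]
eef_rot: [-179.9, 0.1, 72.6]
contact_force: [-0.5, 0.0, -2.4]
grip_width: 27.0
gripper_force: 39.7
```

```bash
python3 go.py 550,178,36; python3 tilt.py 550,178
```

```text
at [548.2 176.7 150. ] [-1.799e+02  1.000e-01  7.260e+01] grip 27.0
550,178,36 tool delta [  2.    1.6 114. ]
388 [535. 159. 117.] [569. 187. 208.]
centre at z 154.0 [547.6 176.2] tilt deg x,y [1.6 1.1] 0.93
state 11.3333 [548.5 176.7 150.5]
```

>>> carry_out:
  increments:
    - {"claw":-0.6,"dx":2,"dy":2,"dz":15,"yaw":0}
    - {"claw":-0.6,"dx":2,"dy":2,"dz":40,"yaw":0}
    - {"claw":-0.6,"dx":2,"dy":2,"dz":65,"yaw":0}
    - {"claw":-0.6,"dx":2,"dy":2,"dz":85,"yaw":0}
    - {"claw":-0.6,"dx":2,"dy":2,"dz":98,"yaw":0}
    - {"claw":-0.6,"dx":2,"dy":2,"dz":107,"yaw":0}
    - {"claw":-0.6,"dx":2,"dy":2,"dz":111,"yaw":0}
    - {"claw":-0.6,"dx":2,"dy":2,"dz":112,"yaw":0}

```text
time_s: 12.0
position: [551.6, 178.6, 38.9]
eef_rot: [-180.0, 0.0, 72.6]
contact_force: [0.8, -0.3, -1.4]
grip_width: 26.7
gripper_force: 39.7
```

>>> carry_out:
  increments:
    - {"claw":-0.6,"dx":0,"dy":0,"dz":0.5,"yaw":0}
    - {"claw":-0.6,"dx":0,"dy":0,"dz":1,"yaw":0}
    - {"claw":-0.6,"dx":0,"dy":0,"dz":1,"yaw":0}
    - {"claw":-0.6,"dx":0,"dy":0,"dz":1,"yaw":0}

```text
time_s: 12.33
position: [552.5, 179.6, 39.2]
eef_rot: [179.9, -0.1, 72.6]
contact_force: [0.2, 0.3, -0.9]
grip_width: 27.0
gripper_force: 39.7
```

>>> carry_out:
  increments:
    - {"claw":-0.6,"dx":-1,"dy":-1,"dz":1,"yaw":0}
    - {"claw":-0.6,"dx":-1,"dy":-1,"dz":1,"yaw":0}
    - {"claw":-0.6,"dx":-1,"dy":-1,"dz":1,"yaw":0}
    - {"claw":-0.6,"dx":-1,"dy":-1,"dz":1,"yaw":0}

```text
time_s: 12.67
position: [551.1, 178.9, 37.9]
eef_rot: [179.9, -0.0, 72.6]
contact_force: [-0.4, 0.8, 1.9]
grip_width: 26.6
gripper_force: 39.9
```

It's in contact with the pocket floor, so I'll release and back off.

>>> carry_out:
  increments:
    - {"claw":0.2,"dx":0,"dy":0,"dz":0,"yaw":0}
    - {"claw":0.2,"dx":0,"dy":0,"dz":0,"yaw":0}
    - {"claw":0.2,"dx":0,"dy":0,"dz":0,"yaw":0}
    - {"claw":0.2,"dx":0,"dy":0,"dz":0,"yaw":0}
    - {"claw":0.2,"dx":0,"dy":0,"dz":0,"yaw":0}
    - {"claw":0.2,"dx":0,"dy":0,"dz":0,"yaw":0}

```text
time_s: 13.17
position: [550.6, 178.7, 37.2]
eef_rot: [-180.0, 0.0, 72.6]
contact_force: [-0.3, -1.0, 0.8]
grip_width: 51.0
gripper_force: 0.0
```

>>> carry_out:
  increments:
    - {"claw":0.2,"dx":0,"dy":0,"dz":-15,"yaw":0}
    - {"claw":0.2,"dx":0,"dy":0,"dz":-40,"yaw":0}
    - {"claw":0.2,"dx":0,"dy":0,"dz":-70,"yaw":0}
    - {"claw":0.2,"dx":0,"dy":0,"dz":-100,"yaw":0}
    - {"claw":0.2,"dx":0,"dy":0,"dz":-135,"yaw":0}
    - {"claw":0.2,"dx":0,"dy":0,"dz":-150,"yaw":0}
    - {"claw":0.2,"dx":0,"dy":0,"dz":-150,"yaw":0}
    - {"claw":0.2,"dx":0,"dy":0,"dz":-150,"yaw":0}

```text
time_s: 13.83
position: [551.3, 178.9, 188.4]
eef_rot: [179.9, -0.1, 72.6]
contact_force: [-0.7, -0.7, -1.1]
grip_width: 51.5
gripper_force: 0.0
```

```bash
python3 tilt.py 550,178;  python3 tilt.py 563,277; python3 - <<'E'
from h import *
im,d=optics.camera("scene"); save("end.png",im)
E
```

```text
385 [538. 163.   5.] [566. 206.  88.]
centre at z 50.0 [549.3 178.7] tilt deg x,y [-1.1  0.9] 0.83
state 13.8833 [550.3 178.6 186.7]
373 [552. 261.   3.] [577. 304.  87.]
centre at z 51.0 [562.6 278.3] tilt deg x,y [-1.1  1. ] 1.08
state 13.9333 [549.7 178.4 185.8]
```

View pics/end.png

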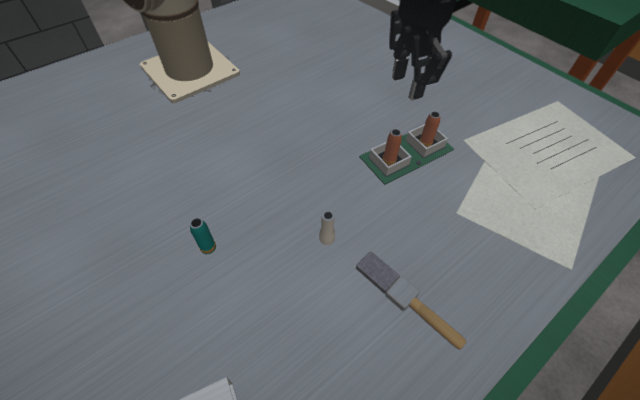

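Both nozzles stand tapered end up in their pockets, at (392,148) and (431,130). The cup at (328,228) and the turquoise look-alike at (203,235) are untouched, and the gripper is clear.

```bash
python3 -c "
from plant import ctrl
print(ctrl.close_job())"
```

```text
the job is handed in; nothing more can be done
None
```

Both copper nozzles are standing upright, tapered end up, one in each pocket of the green rack; the cup and the turquoise look-alike were left where they stood, and the job was handed in at about 14 s.

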